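Tip a bracket casting onto its flat face and slide it into the gauging slot

TASK

The bracket casting is standing on end. Without picking it up, push it high up on its side so that it topples onto its broad flat face, raised body upwards; once it lies still, bring it to the steel slot fixture and slide its flat tongue into the slot until it is fully home against the stop, then let go. Leave the other things on the bench where they are.

Things in the scene. Friction and masses are not known exactly. Their poses are not given: they have to be found in the camera images.
- casting: Aluminium bracket standing on end: plate 135 tall x 90 x 14 mm, a raised body on one side, the other side one broad flat face. Origin: middle of the flat face's bottom edge, over which it topples. Own z: foot end to tongue end (up at the start); +x: flat face to body; y: width. It must topple towards own -x; then own x points up and z lies level towards the tongue. About 0.75 kg.
- tongue_end (a point): Centre of the end face of the casting's tongue, 135 mm from the foot end. The tongue is the last 50 mm of the casting's length, where the 14 mm plate is bare (90 mm wide); while the casting stands it is the upper part, 85 to 135 mm above the bench.
- body_top (a point): Top of the casting's raised body, 42 mm from the foot end, 50 mm from the flat face. The body is 44 mm wide, 85 mm long from the foot end, 36 mm proud of the plate; once the casting lies, its sides (14 to 50 mm above the bench) can be gripped.
- balance (a point): The casting's centre of mass: 18 mm from the flat face, 56 mm from the foot end. Standing, the casting tips over by itself towards the flat face once past about 18 degrees.
- fixture: Steel slot fixture, fixed to the bench, which is the slot's floor. Origin: middle of the mouth at bench height; +x points into the slot, y across. Slot 94 mm wide, 18 mm high. Bridge over it: top 30 mm up (screw heads 36), 134 mm wide, to x = 60 mm. Two guide horns 18 mm high flare from the mouth to 29 mm before it, about 115 mm apart there.
- slot_stop (a point): Middle of the slot's solid stop, 45 mm inside the mouth, 7 mm above the bench. With the tongue home against it the casting's raised body is still 5 mm in front of the bridge.
- micrometer: Bystander: micrometer lying flat, 45 x 140 x 18 mm. Origin: centre of its underside.
- flange_sample: Bystander: turned steel flange with hub, 68 mm across, 32 mm high. Origin: centre of its underside.
- brass_hammer: Bystander: small hammer with wooden handle lying flat, 58 x 232 x 25 mm. Origin: centre of its underside.
- masking_tape: Bystander: roll of tape lying flat, 104 mm across, 25 mm high. Origin: centre of its underside.
- oil_bottle: Bystander: small standing oil bottle, 48 mm across, 138 mm high. Origin: centre of its underside.
- v_block: Bystander: black V-block, 40 x 60 x 56 mm. Origin: centre of its underside.
- stepped_shaft_a: Bystander: stepped steel shaft lying, 28 x 140 x 28 mm. Origin: centre of its underside.

How it is judged (in metres and radians):
On the way:
1. the casting has toppled and lies still on its flat face on the bench, raised body up (angle between casting's own x axis and vertical below 0.06 rad and height (world z) of body_top between 0.044 and 0.056 m and linear speed of casting below 0.02 m/s and angular speed of casting below 0.1 rad/s), for 0.2 s.
At the end, for the whole second after the job is handed in: The casting lies still and flat on the bench on its flat face (within 0.06 rad, top of the raised body 44 to 56 mm up), its tongue inside the fixture's slot with the end within 6 mm of the stop, within 8 mm of the slot's middle and within 0.1 rad of its direction (all of step 1 and x of tongue_end in the frame of fixture between 0.039 and 0.05 m and y of tongue_end in the frame of fixture between -0.008 and 0.008 m and angle between the z axis of casting and the x axis of fixture, either way round below 0.1 rad); the robot touches nothing.
It fails at once if the casting is picked up before it has toppled (bottom edge of its flat face more than 30 mm up while its length is still within 1.2 rad of upright) (height (world z) of casting above 0.03 m and angle between casting's own z axis and vertical below 1.2 rad).
It fails at once if a bystander is moved more than 30 mm (distance of any of micrometer, flange_sample, brass_hammer, masking_tape, oil_bottle, v_block, stepped_shaft_a from where it was at the start of the episode above 0.03 m).
It also fails if it takes over 54 s, if anything falls off the work surface, if the arm or the gripper's body presses on something with over 40 N, if the wrist force passes 120 N, or if a joint passes its speed limit or range.

ROBOT

A 7-joint arm with a two-finger parallel gripper is mounted at the origin on a cart in front of the work surface, level with it; the furniture and walls round the work are solid. World frame = base frame: x ahead of the robot, y to its left, z up, the work surface at z = 0. Lengths are in mm, angles in degrees, forces in N, time in s.
With the tool pointing down it reaches from about 350 to 900 mm from the base axis. Payload 7.2 kg.
Tool frame: the origin (TCP) lies at the very end of the fingers, on their centre line; the grasp point (between the pads) lies 19 mm behind it; z points along the fingers, x is the direction in which the jaws open and shut, and the axes are right-handed (so a half turn about z gives the same grasp; the last joint's range is limited). The gripper opens to 85 mm and grips with 20 to 120 N. Pads are 22 mm wide; open, the fingers measure 114 mm over their backs; the gripper's body (76 mm by 85 mm) begins 54 mm behind the grasp point. The pads swing forward as they close: fully open they stand 13 mm farther back than shut.
Start: joints at [-68.996, 23.554, -0.728, 91.456, 0.321, 64.991, -4.71], TCP at [263.278, 566.846, 192.797] pointing down, gripper open.
Joint ranges: [-169.25, 169.25], [-16.82, 113.86], [-84.01, 82.57], [7.8, 145.47], [-59.2, 239.2], [7.22, 106.19], [-163.78, 163.78]. Speed limits (degrees/s): [136.94, 136.94, 172.46, 172.46, 180, 180, 180].

INTERFACE

Orientations are given as [roll, pitch, yaw] about the fixed x, y, z axes, in that order (R = Rz(yaw) Ry(pitch) Rx(roll)).
In Python, from bench import sensors, vision, order gives the robot as it stands. The module is installed in compiled form; this text tells all that it offers.
- The arm moves only by the tool move_arm, never from a script. Its argument "targets" is a list of rows, each a list of 3 entries, a list of its own where there are three numbers: the turn, a rotation vector about the tool's x, y, z as a fraction of full scale, then the shift along the tool's x, y, z as a fraction of full scale, then the gripper's target within -1 to 1 (fully open at 1, half-way at 0, shut at -1). A call has 1 to 10 rows; each row shifts and turns the pose as measured when the row begins, along the tool's axes as they then stand; what a row does not reach is not made up. Full scale, the value 1, is 1 m for a shift and 2 pi rad for a turn. A row lasts 1/10 s, in which the tool goes at most 50 mm and 8.59 degrees, less where a joint would pass 70% of its speed; a pose out of reach is approached as far as the arm can. A call with a number of a shift or a turn outside -1 to 1 is refused whole. A call with a gripper value outside its range is refused whole. The fingers move at their own pace and stop on an object; "newtons" is the grip in N (left out, the last holds). Time passes only in rows, so rows that do not move let the fingers close. It gives the time, the measured TCP pose, the force and the opening at its end, in the units of the state.
- sensors.sense(): the state, without advancing time (a new reading comes with each control period).
- vision.capture(name): name is "side" or "top"; returns the picture (480x640x3 uint8, blue, green, red); there is no depth.
- vision.camera_model(name): a dict with "mtx" (3x3 intrinsics, pixels), "distortion" ([k1, k2, p1, p2, k3] as OpenCV has them; the pictures are not rectified), "rvec" (rotation vector, rad) and "tvec" (3), from world to camera coordinates, as OpenCV has them. Camera axes: x right, y down, z forward; pixel columns grow to the right and rows downward; lengths in mm; the calibration is good to about 2 mm. A picture is of the moment at which its call begins. camera_model takes no time and is no camera call.
- order.sign_off(): hands the job in, once; it reports no verdict.
The state is a dict: "time_s": time; "joint_positions": joint angles; "joint_vel": joint speeds; "joint_efforts": joint torques, N m; "tool_pos": TCP position; "ee_rot": TCP orientation; "wrist_force": force on the tool from outside, world axes, zero at the start; "wrist_torque": the same for the moment, N m; "width": finger opening in mm.
Only numpy, scipy, OpenCV 4.12 (cv2) and the standard library are available. Lean on these libraries where they do the work, as an engineer would, in place of code of your own. Each camera call takes 0.05 s, during which the arm holds its last target.

## Working session

There is one attempt and no reset: what is moved stays moved. The work goes in short steps, Python scripts to look and compute and a tool call to move; the robot and the scene stay as the last step left them, time stands still between calls to the robot, and variables do not carry over. Pictures are saved under pics/ and viewed, and the job is handed in when it is done.

Besides the shell and the picture viewer there is one more tool, called after ">>>" as a command line: name --argument value ..., lists and objects as JSON in quotes. move_arm: Moves the arm, as the interface text tells. Shift numbers are shares of 1 m and turn numbers shares of 2 pi rad, none past 1 either way. Its arguments: {"type":"object","properties":{"targets":{"type":"array"},"newtons":{"type":"number"}},"required":["targets"]}

```bash
mkdir -p pics; ls
python3 - <<'E'
from bench import sensors, vision
import cv2
s=sensors.sense(); print(s)
for n in("side","top"):
    m=vision.camera_model(n); print(n,m)
    cv2.imwrite(f"pics/{n}0.png",vision.capture(n))
E
```

```text
pics
{'time_s': 0.0, 'joint_positions': array([-68.99757458,  23.59898932,  -0.72689352,  91.50611325,
         0.32018814,  64.99038297,  -4.70983395]), 'joint_vel': array([-0.03571638,  0.07177771, -0.016744  , -0.02099157, -0.02679134,
       -0.02497152, -0.04133519]), 'joint_efforts': array([ 1.28686628e-03, -6.00619483e+01,  6.82791844e-01, -2.99405140e+01,
        1.37239328e-02,  1.05990702e-02, -4.81315442e-05]), 'tool_pos': array([263.05672727, 566.30853279, 191.94968723]), 'ee_rot': array([1.79993371e+02, 9.32183216e-02, 6.50896854e+01]), 'wrist_force': array([-0.27133168,  0.43540104, -0.96780577]), 'wrist_torque': array([0.01994187, 0.01587437, 0.00949781]), 'width': 85.26205771420051}
side {'mtx': array([[496.98916579,   0.        , 330.76221575],
       [  0.        , 496.98916579, 234.25992894],
       [  0.        ,   0.        ,   1.        ]]), 'distortion': array([-0.03791435,  0.        ,  0.        ,  0.        ,  0.        ]), 'rvec': array([ 0.0755358 , -2.69497842,  1.5059932 ]), 'tvec': array([ 497.20115984,  126.19683694, 1398.20799404])}
top {'mtx': array([[556.90449748,   0.        , 312.87560901],
       [  0.        , 556.90449748, 248.19829344],
       [  0.        ,   0.        ,   1.        ]]), 'distortion': array([-0.15469763,  0.        ,  0.        ,  0.        ,  0.        ]), 'rvec': array([ 2.22645325, -2.16061118,  0.09627239]), 'tvec': array([ -59.17427017,  521.37739764, 1743.16643393])}
```

View pics/side0.png

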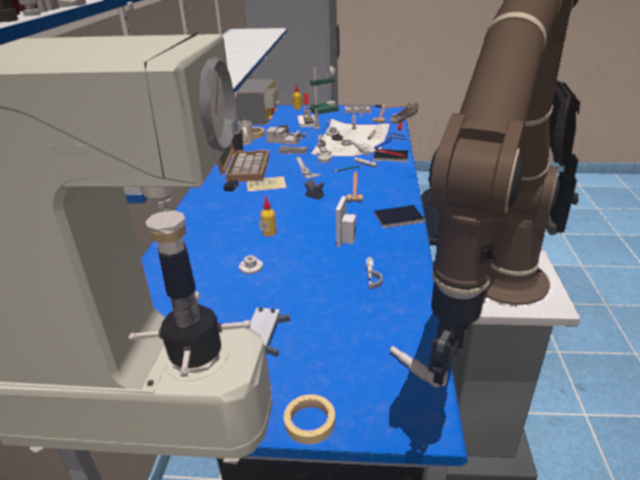

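View pics/top0.png

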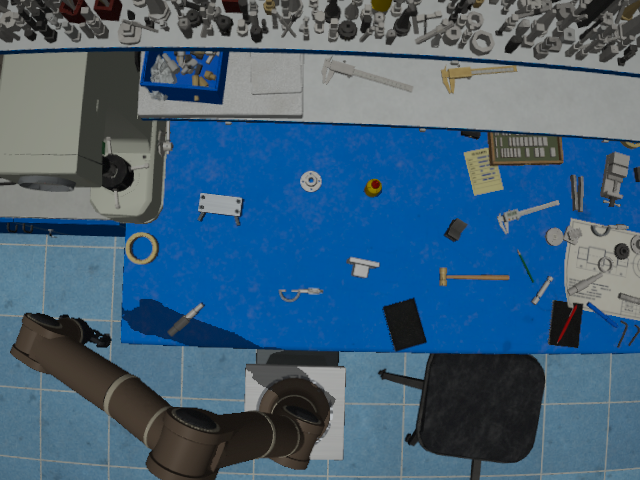

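```bash
cat > h.py <<'E'
import numpy as np, cv2
from bench import sensors, vision
def unproj(n,px,z):
    m=vision.camera_model(n); K=m['mtx'];d=m['distortion'];R=cv2.Rodrigues(m['rvec'])[0];t=m['tvec']
    u=cv2.undistortPoints(np.array(px,float).reshape(-1,1,2),K,d).reshape(-1,2)
    c=-R.T@t; out=[]
    for a in u:
        r=R.T@np.array([a[0],a[1],1]); s=(z-c[2])/r[2]; out.append(c+s*r)
    return np.array(out)
def proj(n,P):
    m=vision.camera_model(n)
    return cv2.projectPoints(np.array(P,float).reshape(-1,1,3),m['rvec'],m['tvec'],m['mtx'],m['distortion'])[0].reshape(-1,2)
def crop(n,x,y,w,h,f,name,img=None):
    if img is None: img=vision.capture(n)
    c=cv2.resize(img[y:y+h,x:x+w],None,fx=f,fy=f,interpolation=cv2.INTER_CUBIC)
    cv2.imwrite('pics/'+name,c)
E
python3 - <<'E'
from h import *
a=cv2.imread('pics/top0.png');b=cv2.imread('pics/side0.png')
crop('top',180,170,80,60,10,'c_fix.png',a)
crop('top',330,240,64,48,12,'c_cast.png',a)
crop('side',310,180,80,80,7,'s_cast.png',b)
crop('side',230,290,80,70,8,'s_fix.png',b)
E
```

```text
(no output)
```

View pics/c_fix.png

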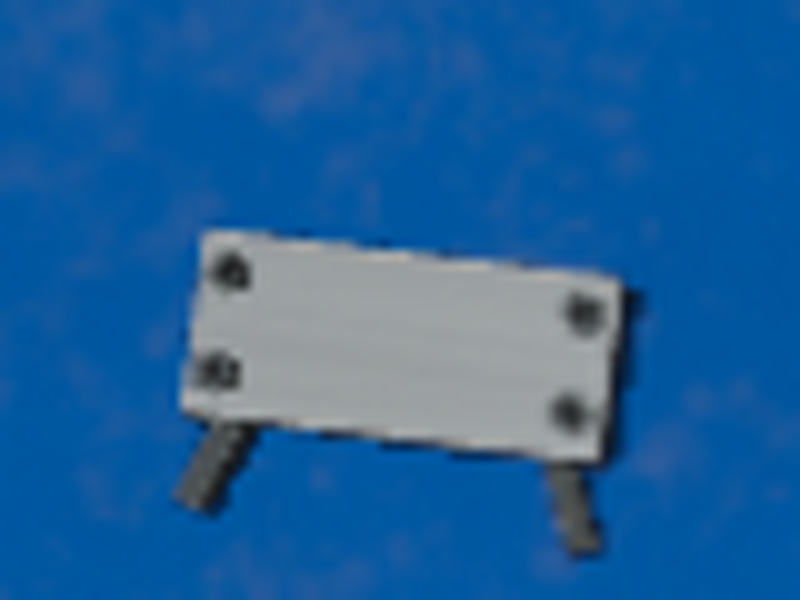

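View pics/c_cast.png

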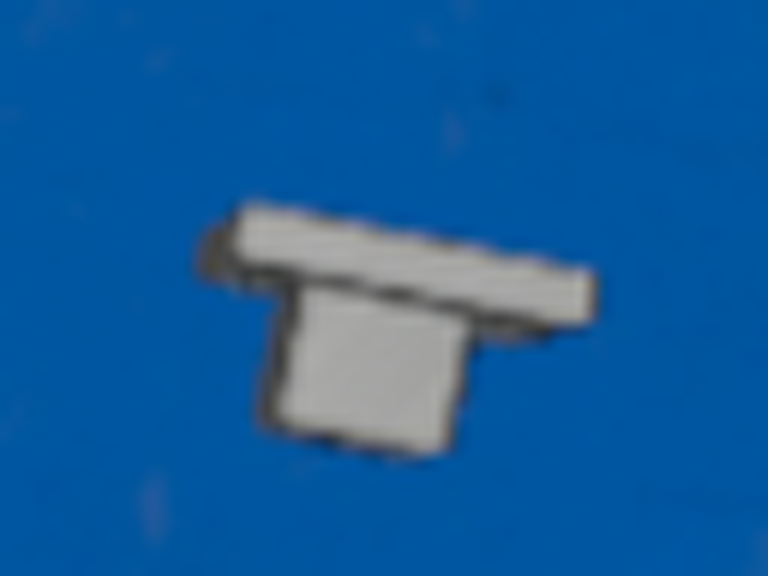

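View pics/s_cast.png

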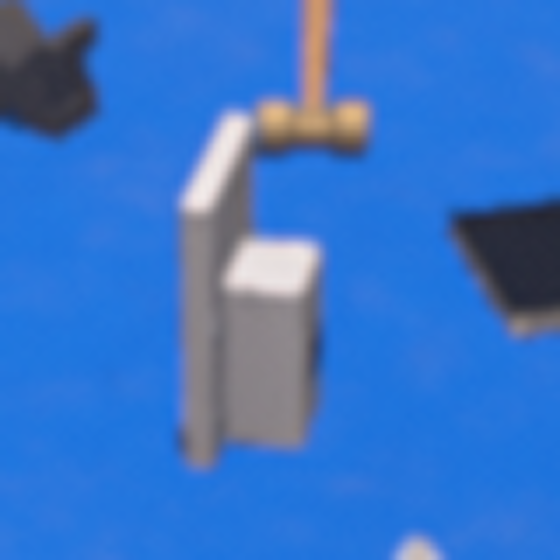

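View pics/s_fix.png

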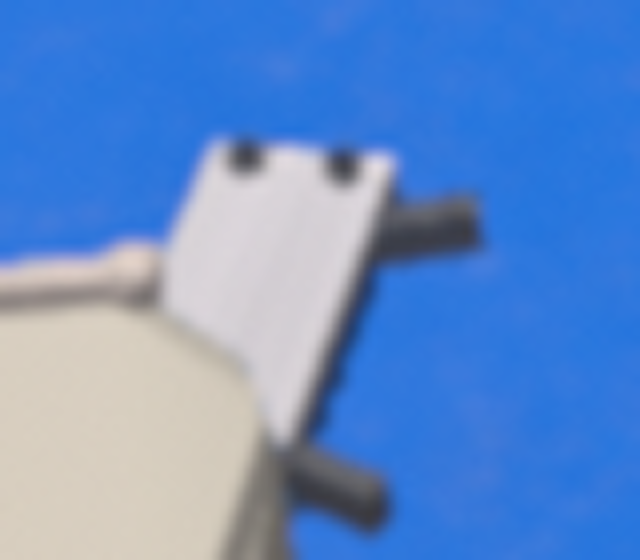

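Run:
```python
from h import *
def cv(p,x,y,f): return [((a+.5)/f-.5+x,(b+.5)/f-.5+y) for a,b in p]
F=unproj('top',cv([(203,230),(623,275),(605,463),(182,410)],180,170,10),30)
print(F.round(1)); 
C=unproj('top',cv([(240,203),(595,270),(585,325),(232,262)],330,240,12),135); print(C.round(1))
B=unproj('top',cv([(300,288),(470,320),(448,452),(275,422)],330,240,12),85); print(B.round(1))
S=unproj('side',[(310+184/7,180+208/7),(310+235/7,180+112/7),(310+251/7,180+120/7),(310+212/7,180+210/7)],135);print(S.round(1))
S=unproj('side',[(310+190/7,180+460/7)],0);print('foot near-flat corner',S.round(1))
S=unproj('side',[(230+210/8,290+140/8),(230+397/8,290+155/8),(230+290/8,290+443/8)],30);print('fix',S.round(1))
def ax(P): return np.degrees(np.arctan2(P[1],P[0]))
print('fix mouth dir (y axis angle)',ax(F[3]-F[2]),ax(F[0]-F[1]),'x',ax(F[0]-F[3]),ax(F[1]-F[2]), [np.linalg.norm(F[i]-F[i-1]) for i in range(4)])
print('cast',ax(C[0]-C[1]),ax(C[3]-C[2]),ax(B[3]-B[0]),ax(B[2]-B[1]),np.linalg.norm(C[0]-C[1]))
# others
for n,p,z in [('bottle',(374,187),130),('flange',(311,181),30),('vblock',(456,229),50),('mic',(301,293),10),('hammerhead',(442,277),15),('hammerend',(510,277),10),('tape',(142,248),25),('shaft',(186,319),20)]:
    print(n,unproj('top',[p],z).round(0))
```

```text
[[688.4 321.2  30. ]
 [677.7 186.5  30. ]
 [617.5 189.7  30. ]
 [630.5 325.1  30. ]]
[[ 493.5 -150.7  135. ]
 [ 479.6 -239.1  135. ]
 [ 466.  -236.9  135. ]
 [ 478.9 -149.1  135. ]]
[[ 475.3 -170.7   85. ]
 [ 468.4 -214.2   85. ]
 [ 434.8 -209.4   85. ]
 [ 441.1 -165.2   85. ]]
[[ 488.9 -146.1  135. ]
 [ 471.3 -236.1  135. ]
 [ 463.8 -228.5  135. ]
 [ 476.9 -144.6  135. ]]
foot near-flat corner [[ 489.1 -156.6    0. ]]
fix [[676.3 187.6  30. ]
 [615.  192.2  30. ]
 [626.2 321.5  30. ]]
fix mouth dir (y axis angle) 84.48846907928319 85.42694257765196 x -3.8423876975579967 -3.064332590905281 [np.float64(58.01600008516577), np.float64(135.1558936179375), np.float64(60.26002140264062), np.float64(136.02090166248195)]
cast 81.03750319883174 81.58839824538929 170.84789423058052 171.85909744860288 89.40892649499534
bottle [[ 705. -220.  130.]]
flange [[736. -31.  30.]]
vblock [[ 595. -494.   50.]]
mic [[380. -10.  10.]]
hammerhead [[ 443. -460.   15.]]
hammerend [[ 449. -688.   10.]]
tape [[506. 500.  25.]]
shaft [[287. 350.  20.]]
```

>>> move_arm --targets '[[[0, 0, -0.0226], [0, 0, 0], 0], [[0, 0, -0.0226], [0, 0, 0], 0], [[0, 0, 0], [0, 0, 0], 0]]'

```text
time_s: 0.4
tool_pos: [262.6, 565.5, 190.5]
ee_rot: [-179.9, 0.3, 81.9]
wrist_force: [-0.1, -0.9, 0.2]
width: 44.0
```

```bash
cat >> h.py <<'E'
from scipy.spatial.transform import Rotation as Ro
def plan(pos,yaw):
    s=sensors.sense(); R=Ro.from_euler('xyz',s['ee_rot'],degrees=True)
    print('t',round(s['time_s'],2),'pos',s['tool_pos'].round(1),'rot',s['ee_rot'].round(2),'w',round(s['width'],1),'F',s['wrist_force'].round(1))
    d=R.inv().apply(np.array(pos)-s['tool_pos'])
    T=R.inv()*Ro.from_euler('xyz',[180,0,yaw],degrees=True)
    print('tool delta mm',d.round(1),'turn frac',(T.as_rotvec()/2/np.pi).round(4))
E
python3 -c "
from h import *
plan([420,-185,192],81.4)"
```

```text
t 0.4 pos [262.6 565.5 190.5] rot [-179.95    0.25   81.88] w 44.0 F [-0.1 -0.9  0.2]
tool delta mm [-720.8  261.8    1.4] turn frac [-0.0001  0.0007  0.0013]
```

>>> move_arm --targets '[[[0, 0, 0], [-0.03, 0.02, 0], 0], [[0, 0, 0], [-0.04, 0.025, 0], 0], [[0, 0, 0], [-0.04, 0.025, 0], 0], [[0, 0, 0], [-0.04, 0.025, 0], 0], [[0, 0, 0], [-0.04, 0.02, 0], 0], [[0, 0, 0], [-0.04, 0.02, 0], 0], [[0, 0, 0], [-0.04, 0.02, 0], 0], [[0, 0, 0], [-0.04, 0.02, 0], 0], [[0, 0, 0], [-0.04, 0.02, 0], 0], [[0, 0, 0], [-0.04, 0.02, 0], 0]]'

```text
time_s: 1.4
tool_pos: [413.3, 136.6, 188.3]
ee_rot: [-179.7, 0.1, 79.8]
wrist_force: [1.3, 0.1, -0.3]
width: 42.7
```

```bash
python3 -c "
from h import *
plan([420,-185,192],81.4)"
```

```text
t 1.4 pos [413.3 136.6 188.3] rot [-1.7969e+02  1.3000e-01  7.9830e+01] w 42.7 F [ 1.3  0.1 -0.3]
tool delta mm [-315.3   63.4   -3.3] turn frac [-0.0009  0.0004 -0.0044]
```

>>> move_arm --targets '[[[0, 0, -0.0022], [-0.04, 0.008, 0], 0], [[0, 0, -0.0022], [-0.04, 0.008, 0], 0], [[0, 0, 0], [-0.04, 0.008, 0], 0], [[0, 0, 0], [-0.04, 0.008, 0], 0], [[0, 0, 0], [-0.04, 0.008, 0], 0], [[0, 0, 0], [-0.035, 0.008, 0], 0], [[0, 0, 0], [-0.025, 0.004, 0], 0], [[0, 0, 0], [-0.015, 0.002, 0], 0], [[0, 0, 0], [0, 0, 0], 0]]'

```text
time_s: 2.3
tool_pos: [418.0, -162.1, 189.4]
ee_rot: [-179.9, -0.0, 78.4]
wrist_force: [0.5, 0.4, -0.7]
width: 42.3
```

```bash
python3 -c "
from h import *
plan([428,-187,106],81.4)
crop('side',230,100,200,150,4,'s1.png')
crop('top',300,200,120,90,6,'t1.png')"
```

```text
t 2.3 pos [ 418.  -162.1  189.4] rot [-1.7992e+02 -1.0000e-02  7.8420e+01] w 42.3 F [ 0.5  0.4 -0.7]
tool delta mm [-22.4  14.9  83.4] turn frac [-0.0002 -0.     -0.0083]
```

View pics/s1.png

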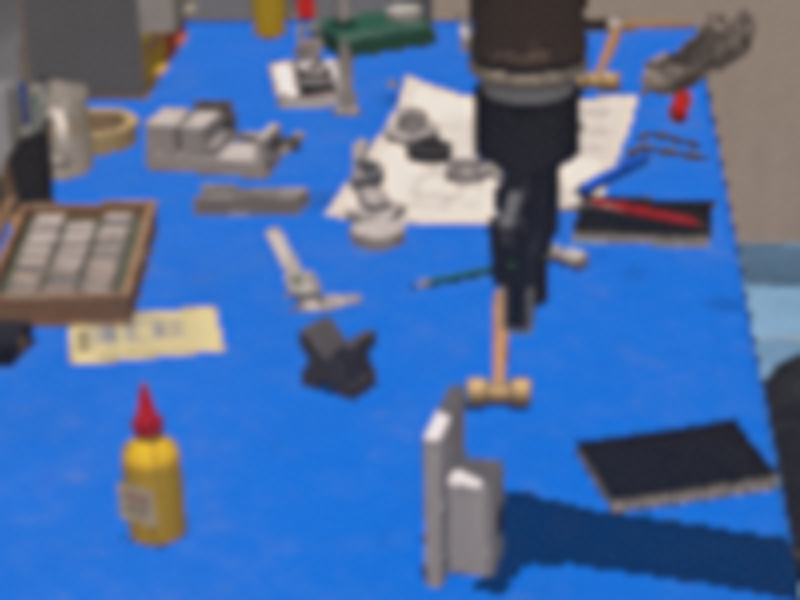

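View pics/t1.png

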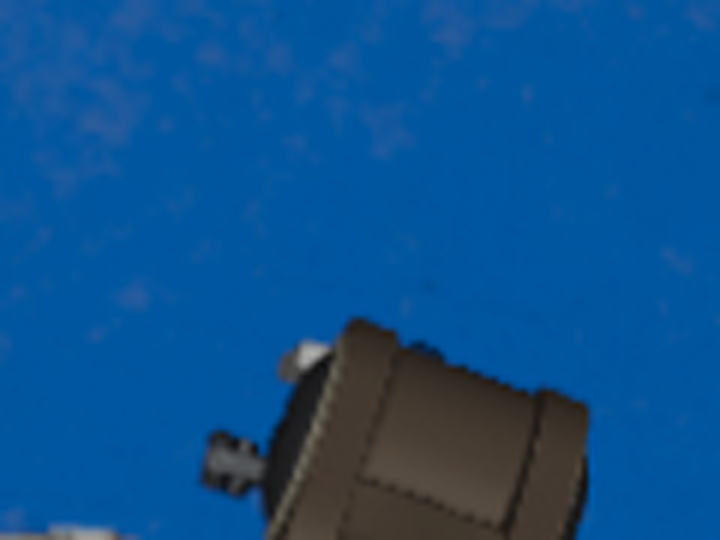

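>>> move_arm --targets '[[[0, 0, -0.0083], [-0.02, 0.0, 0.01], 0], [[0, 0, 0], [-0.01, 0.0, 0.02], 0], [[0, 0, 0], [0, 0, 0.025], 0], [[0, 0, 0], [0, 0, 0.02], 0], [[0, 0, 0], [0, 0, 0.008], 0], [[0, 0, 0], [0, 0, 0], 0]]'

```text
time_s: 3.0
tool_pos: [415.7, -181.1, 104.1]
ee_rot: [180.0, -0.3, 82.0]
wrist_force: [0.2, -0.5, 0.5]
width: 42.6
```

```bash
python3 -c "
from h import *
plan([428,-187,106],81.4)
crop('side',310,160,80,80,7,'s2.png')"
```

```text
t 3.0 pos [ 415.7 -181.1  104.1] rot [179.99  -0.29  81.96] w 42.6 F [ 0.2 -0.5  0.5]
tool delta mm [-4.1 13.  -1.9] turn frac [ 0.     -0.0008  0.0016]
```

View pics/s2.png

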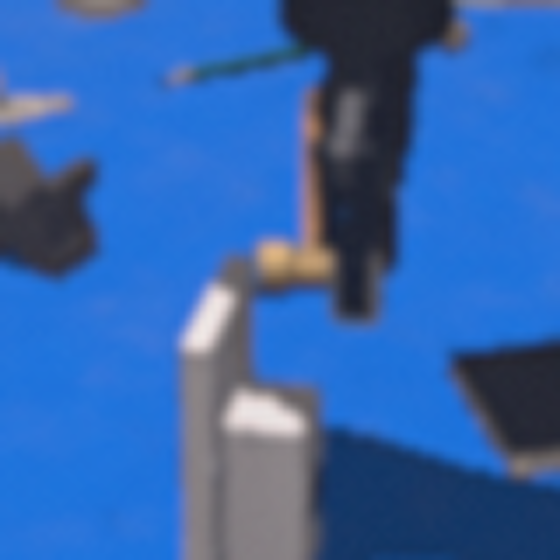

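>>> move_arm --targets '[[[0, 0, 0], [-0.002, 0.01, 0], 0], [[0, 0, 0], [-0.001, 0.015, 0], 0], [[0, 0, 0], [0, 0.01, 0], 0], [[0, 0, 0], [0, 0.005, 0], 0], [[0, 0, 0], [0, 0.005, 0], 0], [[0, 0, 0], [0, 0.005, 0], 0]]'

```text
time_s: 3.65
tool_pos: [471.7, -191.2, 108.8]
ee_rot: [179.6, -0.3, 82.0]
wrist_force: [0.1, 0.5, 0.4]
width: 43.0
```

```bash
python3 -c "
from h import *
plan([428,-187,106],81.4)
crop('side',310,160,80,80,7,'s3.png')"
```

```text
t 3.65 pos [ 471.7 -191.2  108.8] rot [179.56  -0.33  82.04] w 43.0 F [0.1 0.5 0.4]
tool delta mm [ -1.9 -43.9   2.5] turn frac [ 0.0012 -0.0009  0.0018]
```

View pics/s3.png

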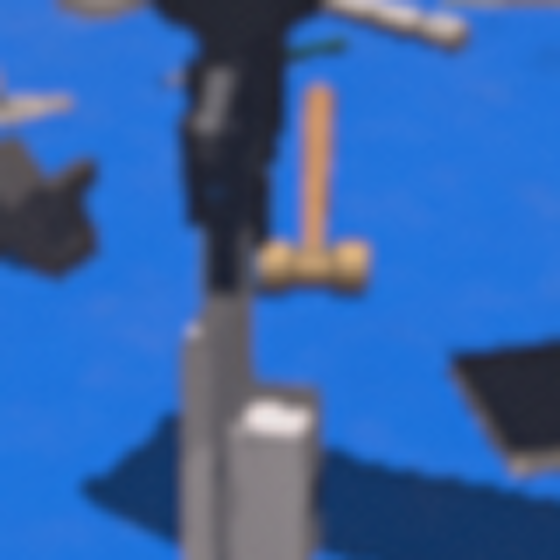

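```bash
python3 -c "
from h import *
for P in ([415.7,-181,104],[471.7,-191.2,108.8]):
  P=np.array(P); u=np.array([.1495,.989,0]); f=np.array([.989,-.15,0])
  for s in (-22,22):
    for dz in (0,7,14):
      print(s,dz,[((proj('side',[P+s*u+k*11*f+[0,0,dz]])[0]-[310,160])*7+3).round(0) for k in (-1,1)])
crop('side',320,180,50,70,9,'s4.png')
"
```

```text
-22 0 [array([392., 355.]), array([343., 351.])]
-22 7 [array([392., 341.]), array([343., 337.])]
-22 14 [array([393., 327.]), array([343., 323.])]
22 0 [array([376., 404.]), array([326., 399.])]
22 7 [array([376., 389.]), array([326., 385.])]
22 14 [array([376., 375.]), array([326., 371.])]
-22 0 [array([267., 333.]), array([219., 329.])]
-22 7 [array([267., 319.]), array([218., 315.])]
-22 14 [array([267., 305.]), array([218., 301.])]
22 0 [array([248., 381.]), array([198., 376.])]
22 7 [array([248., 366.]), array([198., 362.])]
22 14 [array([248., 352.]), array([198., 348.])]
```

View pics/s4.png

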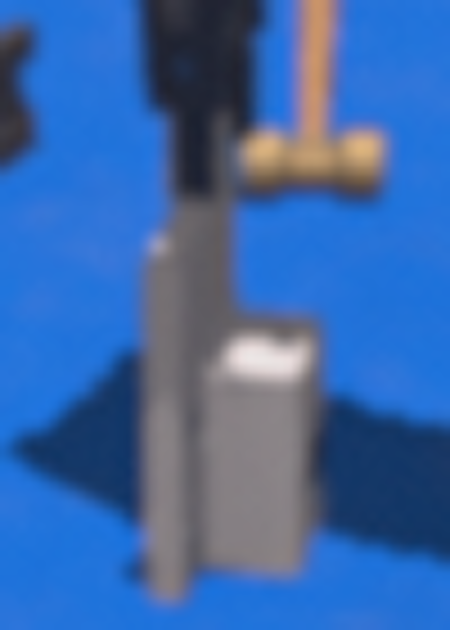

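```bash
python3 -c "
from h import *
print(proj('side',[[263,567,192],[263,567,205]]),proj('top',[[263,567,192]]))
crop('side',400,300,80,100,7,'s5.png',cv2.imread('pics/side0.png'))
m=vision.camera_model('side');R=cv2.Rodrigues(m['rvec'])[0];print(-R.T@m['tvec'])
print(unproj('side',[(341.7,201.7)],140),unproj('side',[(341.7,201.7)],150))
s=sensors.sense();print(s)
"
```

```text
[[444.17866254 385.29728232]
 [444.95903598 379.95984258]] [[ 99.60457059 327.43496184]]
[ 399.47216687 1155.52846161  850.46821921]
[[ 474.77119424 -188.22595807  140.        ]] [[ 473.71134349 -169.31231234  150.        ]]
{'time_s': 3.75, 'joint_positions': array([ -4.92772032,  18.58088167,  26.88105579, 114.48066091,
       -11.55469687,  49.03601499, 110.36937969]), 'joint_vel': array([ 0.02444562, -0.45326723,  0.26888545,  1.26906508,  0.35718563,
       -0.11436167, -0.04431685]), 'joint_efforts': array([ 2.20181124e-02, -4.38891435e+01,  4.93245229e+00, -2.50389200e+01,
       -6.58201729e-02, -1.64221827e-02,  8.35909566e-03]), 'tool_pos': array([ 471.88900331, -191.18376998,  108.76731404]), 'ee_rot': array([179.54740229,  -0.32408803,  82.05578498]), 'wrist_force': array([-0.44631452, -0.58655349, -0.0249448 ]), 'wrist_torque': array([-0.0084352 ,  0.0259289 , -0.04779672]), 'width': 42.67923611514189}
```

View pics/s5.png

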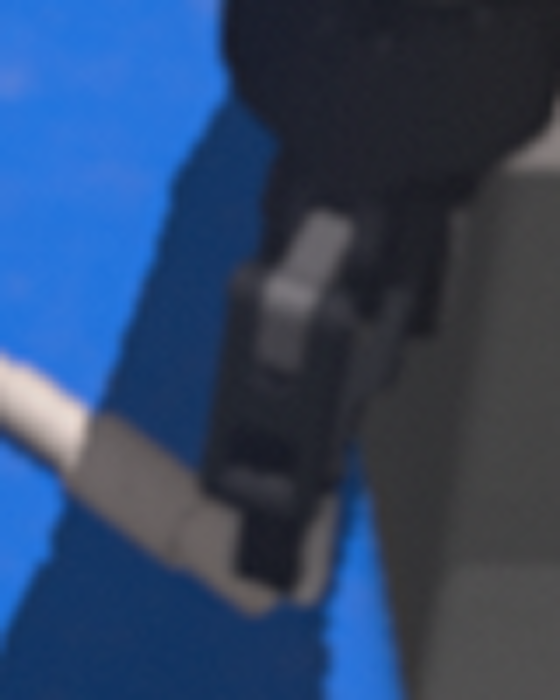

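```bash
python3 -c "
from h import *
for z in (192,200,210,220,230): print('start near tip',z,proj('side',[[263+18,567+38,z],[263-18,567-38,z]]).round(1).tolist())
for z in (189,200,210,220,230,240): print('s1',z,proj('side',[[418+4,-162+22,z],[418-4,-162-22,z]]).round(1).tolist())
"
```

```text
start near tip 192 [[435.8, 403.1], [451.9, 368.8]]
start near tip 200 [[436.3, 399.8], [452.4, 365.5]]
start near tip 210 [[436.9, 395.6], [453.0, 361.4]]
start near tip 220 [[437.5, 391.4], [453.7, 357.3]]
start near tip 230 [[438.0, 387.1], [454.3, 353.1]]
s1 189 [[358.8, 194.8], [361.8, 188.1]]
s1 200 [[358.8, 191.4], [361.8, 184.8]]
s1 210 [[358.8, 188.3], [361.8, 181.7]]
s1 220 [[358.8, 185.2], [361.9, 178.7]]
s1 230 [[358.9, 182.0], [361.9, 175.6]]
s1 240 [[358.9, 178.9], [361.9, 172.5]]
```

>>> move_arm --targets '[[[0, 0, 0], [0, -0.02, 0], -1], [[0, 0, 0], [0, -0.02, 0], -1], [[0, 0, 0], [0, -0.01, 0], -1], [[0, 0, 0], [0, 0, 0], -1], [[0, 0, 0], [0, 0, 0], -1]]'

```text
time_s: 4.25
tool_pos: [420.5, -184.1, 108.3]
ee_rot: [179.6, -0.3, 82.0]
wrist_force: [0.7, -0.7, -0.2]
width: 0.3
```

```bash
python3 -c "
from h import *
plan([428,-187,106],81.4)
s=sensors.sense()['tool_pos']
for dz in (0,10,20,30,40): print(dz,(proj('side',[s+[0,0,dz]])[0]-[310,160])*7+3)
crop('side',310,160,80,80,7,'s6.png')"
```

```text
t 4.25 pos [ 420.5 -184.1  108.3] rot [179.56  -0.33  82.03] w 0.3 F [ 0.7 -0.7 -0.2]
tool delta mm [-1.9  7.8  2.3] turn frac [ 0.0012 -0.0009  0.0017]
0 [348.71345198 364.8474871 ]
10 [348.87741153 344.84452132]
20 [349.04198598 324.70492913]
30 [349.20717503 304.42746146]
40 [349.37297828 284.01085639]
```

View pics/s6.png

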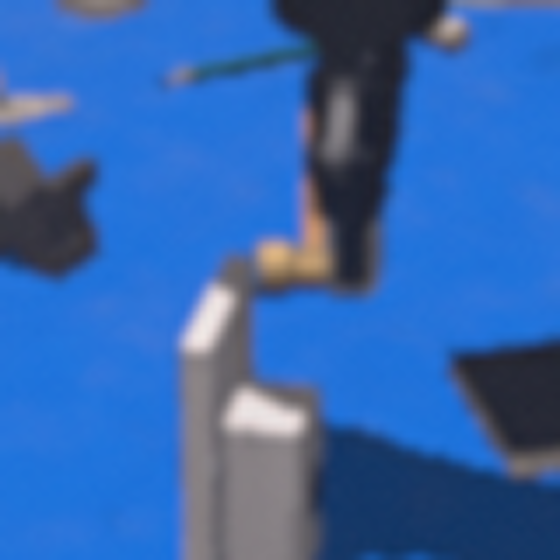

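```bash
python3 -c "
from h import *
crop('top',60,300,80,60,10,'t5.png',cv2.imread('pics/top0.png'))
for P in ([263,567,192],[281,605,192],[245,529,192],[263,567,229],[281,605,240],[245,529,240]): print(((proj('top',[P])-[60,300])*10+5).round(0))
"
```

```text
[[401. 279.]]
[[278. 211.]]
[[526. 348.]]
[[355. 288.]]
[[214. 220.]]
[[468. 362.]]
```

View pics/t5.png

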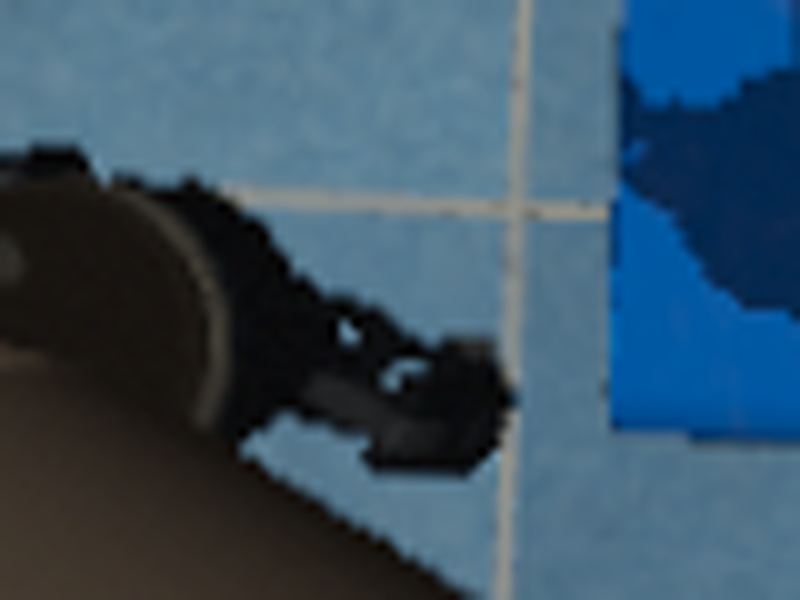

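>>> move_arm --targets '[[[0, 0, 0], [0, 0, 0.012], -1], [[0, 0, 0], [0, 0, 0.012], -1], [[0, 0, 0], [0, 0.012, 0], -1], [[0, 0, 0], [0, 0.01, 0], -1], [[0, 0, 0], [0, 0.006, 0], -1], [[0, 0, 0], [0, 0, 0], -1]]'

```text
time_s: 4.9
tool_pos: [453.5, -188.4, 81.4]
ee_rot: [179.6, -0.3, 82.1]
wrist_force: [-0.5, -0.9, -0.0]
width: 0.3
```

```bash
python3 -c "
from h import *
plan([465,-190,84],81.4)
crop('side',310,160,80,80,7,'s7.png')"
```

```text
t 4.9 pos [ 453.5 -188.4   81.4] rot [179.57  -0.26  82.12] w 0.3 F [-0.5 -0.9 -0. ]
tool delta mm [ 0.  11.7 -2.5] turn frac [ 0.0012 -0.0007  0.002 ]
```

View pics/s7.png

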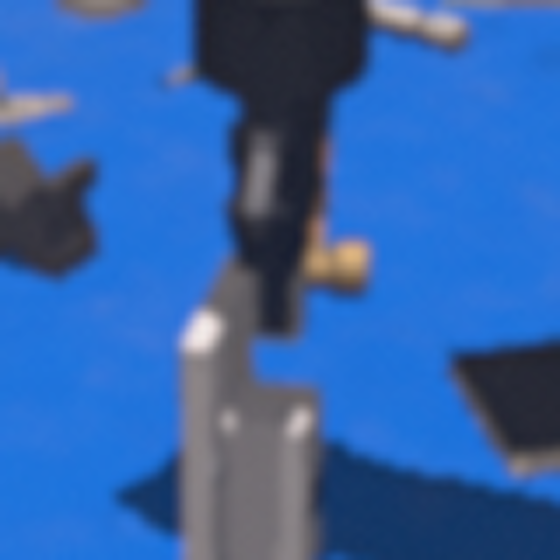

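>>> move_arm --targets '[[[0, 0, 0], [0, 0.008, 0], -1], [[0, 0, 0], [0, 0.008, 0], -1], [[0, 0, 0], [0, 0.008, 0], -1]]'

```text
time_s: 5.25
tool_pos: [477.1, -191.8, 81.9]
ee_rot: [179.6, -0.3, 82.1]
wrist_force: [-0.6, -1.4, -0.4]
width: 0.0
```

```bash
python3 -c "
from h import *
plan([465,-190,84],81.4)
crop('side',310,160,80,100,6,'s8.png')"
```

```text
t 5.25 pos [ 477.1 -191.8   81.9] rot [179.62  -0.3   82.07] w 0.0 F [-0.6 -1.4 -0.4]
tool delta mm [  0.2 -12.3  -2.2] turn frac [ 0.001  -0.0008  0.0019]
```

View pics/s8.png

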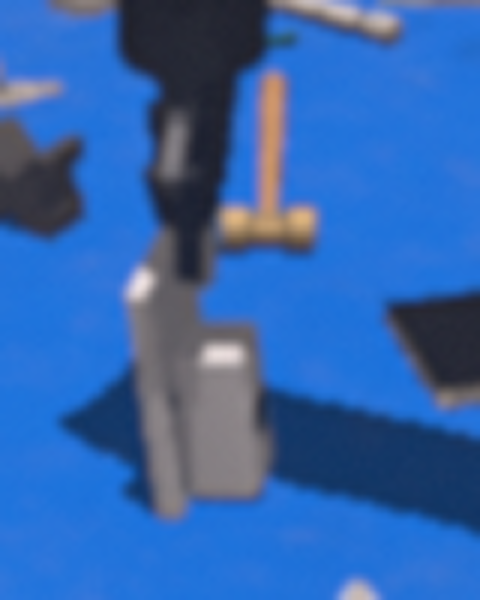

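>>> move_arm --targets '[[[0, 0, 0], [0, 0.008, 0], -1], [[0, 0, 0], [0, 0.008, 0], -1], [[0, 0, 0], [0, 0.008, 0], -1], [[0, 0, 0], [0, 0.007, 0], -1], [[0, 0, 0], [0, -0.005, -0.01], -1], [[0, 0, 0], [0, -0.01, -0.02], -1], [[0, 0, 0], [0, 0, 0], -1], [[0, 0, 0], [0, 0, 0], -1], [[0, 0, 0], [0, 0, 0], -1]]'

```text
time_s: 6.2
tool_pos: [496.9, -194.6, 114.1]
ee_rot: [179.5, -0.3, 82.1]
wrist_force: [0.6, -0.2, 0.2]
width: 0.1
```

```bash
python3 -c "
from h import *
plan([465,-190,84],81.4)
crop('side',230,160,160,100,5,'s9.png')"
```

```text
t 6.2 pos [ 496.9 -194.6  114.1] rot [179.52  -0.27  82.12] w 0.1 F [ 0.6 -0.2  0.2]
tool delta mm [  0.1 -32.4  29.9] turn frac [ 0.0013 -0.0007  0.002 ]
```

View pics/s9.png

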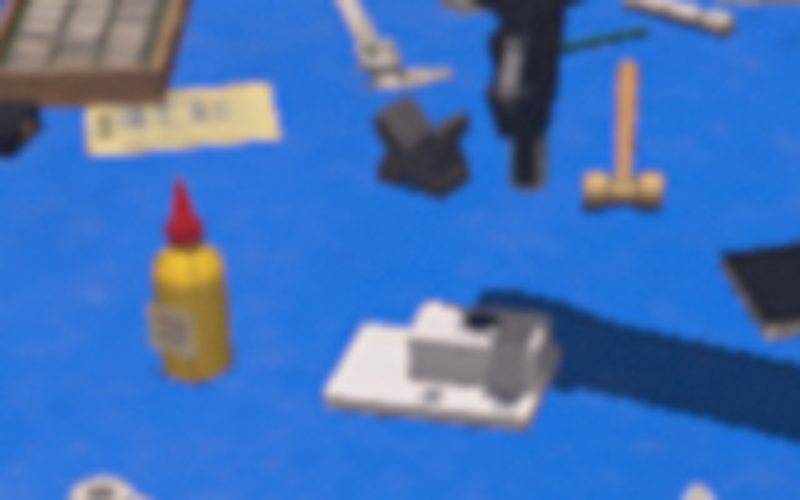

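>>> move_arm --targets '[[[0, 0, 0], [0, -0.03, -0.03], 1], [[0, 0, 0], [0, -0.03, -0.03], 1], [[0, 0, 0], [0.03, -0.03, 0], 1], [[0, 0, 0], [0.03, -0.02, 0], 1], [[0, 0, 0], [0.03, 0, 0], 1], [[0, 0, 0], [0.03, 0, 0], 1], [[0, 0, 0], [0.03, 0, 0], 1]]'

```text
time_s: 6.95
tool_pos: [402.7, -29.8, 171.5]
ee_rot: [179.9, -0.1, 81.7]
wrist_force: [1.0, 0.1, -0.6]
width: 85.6
```

```bash
python3 -c "
from h import *
plan([465,-190,84],81.4)
crop('side',285,210,64,48,12,'s10.png')
crop('top',330,215,64,48,12,'t10.png')"
```

```text
t 6.95 pos [402.7 -29.8 171.5] rot [ 1.7993e+02 -1.3000e-01  8.1700e+01] w 85.6 F [ 1.   0.1 -0.6]
tool delta mm [-149.7   84.7   87.3] turn frac [ 0.0002 -0.0004  0.0008]
```

View pics/s10.png

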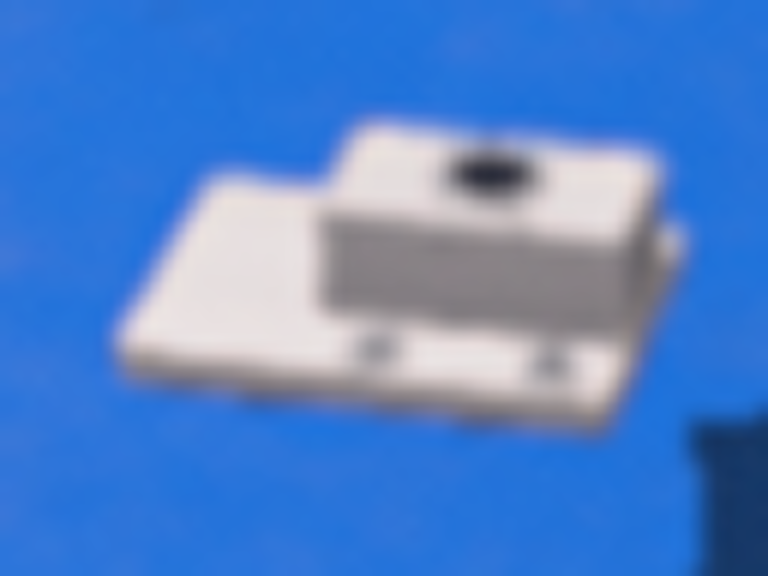

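View pics/t10.png

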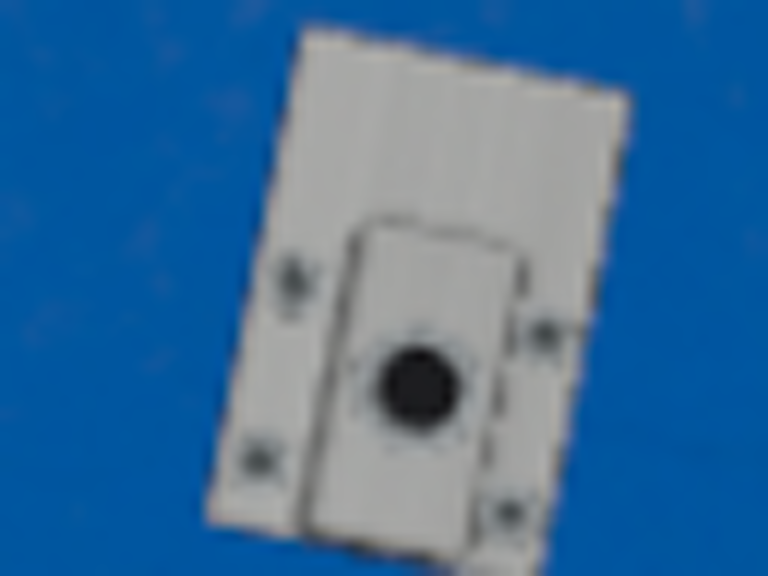

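```bash
cat >> h.py <<'E'
def cvt(p,x,y,f): return [((a+.5)/f-.5+x,(b+.5)/f-.5+y) for a,b in p]
def ax(P): return np.degrees(np.arctan2(P[1],P[0]))
E
python3 -c "
from h import *
P=unproj('top',cvt([(305,25),(632,92),(208,522),(545,590)],330,215,12),14);print(P.round(1))
print(ax(P[0]-P[1])-90,ax(P[0]-P[2]),ax(P[1]-P[3]),'tongue mid',(P[0]+P[1])/2)
B=unproj('top',cvt([(365,222),(525,255),(312,532),(472,562)],330,215,12),50);print(B.round(1));print(ax(B[0]-B[1])-90,ax(B[0]-B[2]),ax(B[1]-B[3]),B.mean(0))
print('hole',unproj('top',cvt([(420,388)],330,215,12),50))
S=unproj('side',cvt([(118,348),(598,408),(215,180),(688,235)],285,210,12),14);print('side',S.round(1))
S=unproj('side',cvt([(330,215),(635,245),(360,125),(662,155)],285,210,12),50);print('side body',S.round(1),S.mean(0))
"
```

```text
[[ 628.4 -175.    14. ]
 [ 613.4 -262.9   14. ]
 [ 495.3 -152.4   14. ]
 [ 479.9 -242.4   14. ]]
-9.724264710014609 -9.63228841486429 -8.73858188047007 tongue mid [ 620.9122174  -218.93741686   14.        ]
[[ 572.6 -188.6   50. ]
 [ 565.3 -230.6   50. ]
 [ 491.5 -176.7   50. ]
 [ 484.9 -218.5   50. ]]
-9.846708050905036 -8.34605476360421 -8.547090372337458 [ 528.60876891 -203.58743558   50.        ]
hole [[ 529.78455013 -203.9137258    50.        ]]
side [[ 626.2 -172.4   14. ]
 [ 497.  -147.2   14. ]
 [ 610.7 -260.7   14. ]
 [ 478.  -235.2   14. ]]
side body [[ 569.1 -182.6   50. ]
 [ 488.1 -169.9   50. ]
 [ 565.8 -230.1   50. ]
 [ 483.6 -216.5   50. ]] [ 526.66748329 -199.76678858   50.        ]
```

```bash
python3 -c "
from h import *
plan([528,-202,60],80.8)"
```

```text
t 7.05 pos [403.3 -27.3 171.3] rot [ 1.7994e+02 -1.6000e-01  8.2020e+01] w 85.2 F [-0.3 -0.1 -0.6]
tool delta mm [-156.   147.6  111. ] turn frac [ 0.0001 -0.0004  0.0034]
```

>>> move_arm --targets '[[[0, 0, 0.003], [-0.02, 0.02, 0], 1], [[0, 0, 0], [-0.03, 0.03, 0], 1], [[0, 0, 0], [-0.03, 0.03, 0], 1], [[0, 0, 0], [-0.03, 0.03, 0.01], 1], [[0, 0, 0], [-0.02, 0.02, 0.02], 1], [[0, 0, 0], [-0.01, 0.01, 0.02], 1], [[0, 0, 0], [0, 0, 0], 1]]'

```text
time_s: 7.75
tool_pos: [524.1, -194.6, 116.9]
ee_rot: [-180.0, -0.0, 81.3]
wrist_force: [0.2, -0.2, 0.2]
width: 85.5
```

```bash
python3 -c "
from h import *
plan([528,-202,30],80.8)"
```

```text
t 7.75 pos [ 524.1 -194.6  116.9] rot [-1.7998e+02 -1.0000e-02  8.1340e+01] w 85.5 F [ 0.2 -0.2  0.2]
tool delta mm [-6.8  5.  86.9] turn frac [-0.0001 -0.      0.0015]
```

>>> move_arm --targets '[[[0, 0, 0.0015], [-0.006, 0.005, 0.02], 1], [[0, 0, 0], [0, 0, 0.025], 1], [[0, 0, 0], [0, 0, 0.025], 1], [[0, 0, 0], [0, 0, 0.01], 1], [[0, 0, 0], [0, 0, 0], 1]]'

```text
time_s: 8.25
tool_pos: [527.0, -202.0, 35.9]
ee_rot: [-179.9, 0.0, 80.7]
wrist_force: [0.5, -0.5, 0.7]
width: 85.3
```

```bash
python3 -c "
from h import *
plan([528,-202,-22],80.8)
crop('side',270,170,100,80,7,'s11.png')"
```

```text
t 8.25 pos [ 527.  -202.    35.9] rot [-179.91    0.     80.71] w 85.3 F [ 0.5 -0.5  0.7]
tool delta mm [ 0.2  1.1 57.9] turn frac [-0.0002  0.     -0.0002]
```

View pics/s11.png

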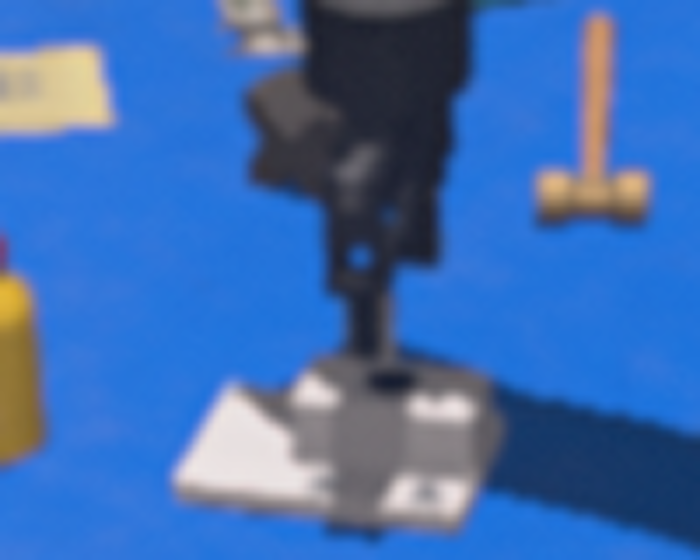

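```bash
python3 -c "
from h import *
u=np.array([.161,.987,0])
for z in (36,70,80,90): print(z,[((proj('side',[np.array([527,-202,z])+s*u])[0]-[270,170])*7+3).round(0) for s in (42,-42)])"
```

```text
36 [array([372., 459.]), array([416., 366.])]
70 [array([370., 393.]), array([414., 302.])]
80 [array([369., 374.]), array([414., 283.])]
90 [array([369., 354.]), array([413., 264.])]
```

>>> move_arm --targets '[[[0, 0, 0], [0, 0.001, 0.015], 1], [[0, 0, 0], [0, 0, 0.015], 1], [[0, 0, 0], [0, 0, 0.01], 1], [[0, 0, 0], [0, 0, 0.005], 1], [[0, 0, 0], [0, 0, 0], 1]]'

```text
time_s: 8.8
tool_pos: [530.6, -202.2, -9.1]
ee_rot: [179.8, -0.0, 80.8]
wrist_force: [0.4, 1.3, 0.5]
width: 85.1
```

```bash
python3 -c "
from h import *
plan([528,-202,-22],80.8)
crop('side',270,170,100,80,7,'s12.png')"
```

```text
t 8.8 pos [ 530.6 -202.2   -9.1] rot [ 1.7977e+02 -1.0000e-02  8.0770e+01] w 85.1 F [0.4 1.3 0.5]
tool delta mm [-0.2 -2.7 12.9] turn frac [ 0.0006 -0.     -0.0001]
```

View pics/s12.png

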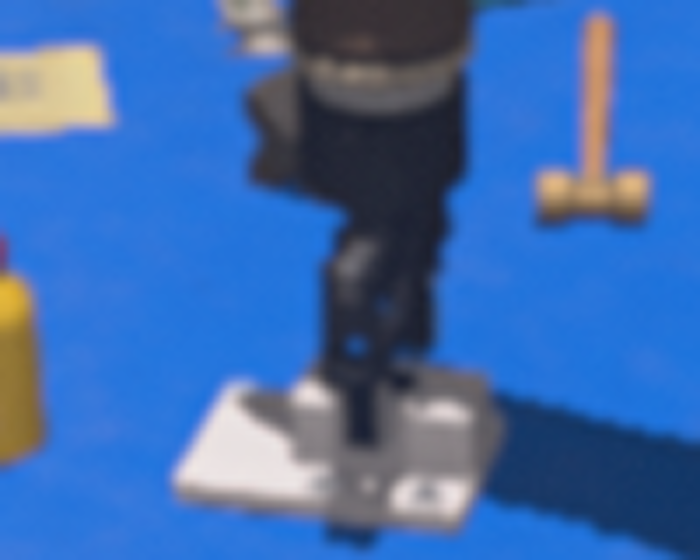

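>>> move_arm --targets '[[[0, 0, 0], [0, -0.002, 0.008], 1], [[0, 0, 0], [0, 0, 0.004], 1], [[0, 0, 0], [0, 0, 0], 0], [[0, 0, 0], [0, 0, 0], -0.5], [[0, 0, 0], [0, 0, 0], -0.5], [[0, 0, 0], [0, 0, 0], -0.5], [[0, 0, 0], [0, 0, 0], -0.5]]' --newtons 60

```text
time_s: 9.55
tool_pos: [529.4, -202.9, -20.6]
ee_rot: [179.6, 0.0, 80.7]
wrist_force: [1.2, 0.2, -4.0]
width: 43.2
```

```bash
python3 -c "
from h import *
plan([528,-202,-22],80.8)
crop('side',270,170,100,80,7,'s13.png')"
```

```text
t 9.55 pos [ 529.4 -202.9  -20.6] rot [1.7964e+02 3.0000e-02 8.0730e+01] w 43.2 F [ 1.2  0.2 -4. ]
tool delta mm [ 0.7 -1.5  1.4] turn frac [ 0.001   0.0001 -0.0002]
```

View pics/s13.png

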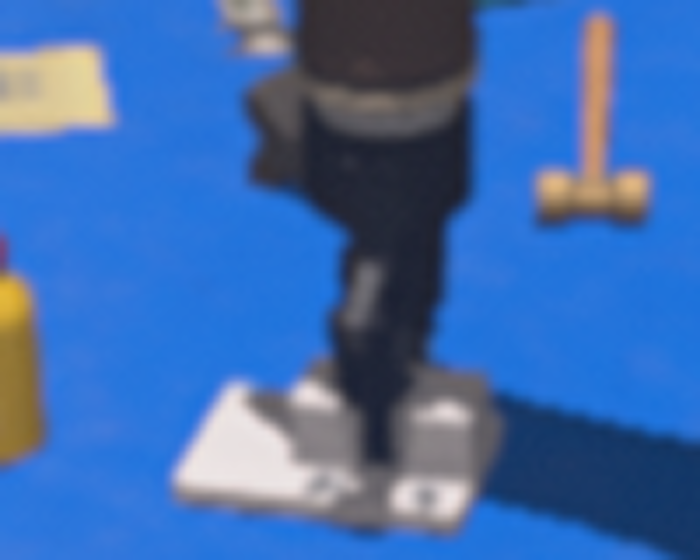

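>>> move_arm --targets '[[[0, 0, 0], [0, 0, -0.008], -0.5], [[0, 0, 0], [0, 0, -0.01], -0.5], [[0, 0, 0], [0, 0, -0.005], -0.5], [[0, 0, 0], [0.01, 0, 0], -0.5], [[0, 0, 0], [0.02, -0.005, 0], -0.5], [[0, 0, 0], [0.025, -0.005, 0], -0.5], [[0, 0, 0], [0.025, -0.005, 0], -0.5]]'

```text
time_s: 10.3
tool_pos: [525.5, -120.8, 3.6]
ee_rot: [179.8, 0.1, 80.4]
wrist_force: [-0.1, -0.1, -6.6]
width: 43.0
```

```bash
python3 -c "
from h import *
plan([486,270,-2],85.2)
crop('side',270,170,100,80,7,'s14.png')"
```

```text
t 10.3 pos [ 525.5 -120.8    3.6] rot [1.7976e+02 1.0000e-01 8.0380e+01] w 43.0 F [-0.1 -0.1 -6.6]
tool delta mm [ 378.7 -104.3    4.5] turn frac [ 0.0006  0.0003 -0.0134]
```

View pics/s14.png

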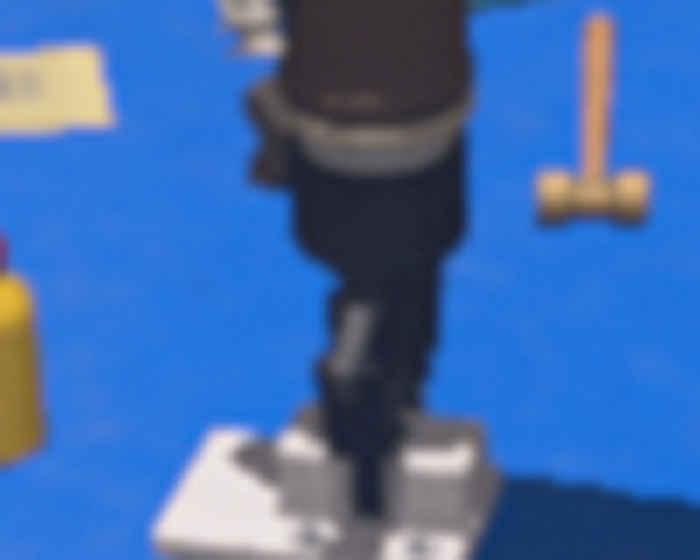

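>>> move_arm --targets '[[[0, 0, -0.003], [0.03, -0.005, 0], -0.5], [[0, 0, -0.003], [0.035, -0.008, 0], -0.5], [[0, 0, -0.003], [0.035, -0.008, 0], -0.5], [[0, 0, -0.003], [0.035, -0.008, 0], -0.5], [[0, 0, 0], [0.035, -0.008, 0], -0.5], [[0, 0, 0], [0.035, -0.008, 0], -0.5], [[0, 0, 0], [0.035, -0.008, 0], -0.5], [[0, 0, 0], [0.03, -0.008, 0], -0.5], [[0, 0, 0], [0.02, -0.008, 0], -0.5], [[0, 0, 0], [0, 0, 0], -0.5]]'

```text
time_s: 11.35
tool_pos: [482.4, 202.9, 3.7]
ee_rot: [179.9, -0.3, 85.7]
wrist_force: [-0.1, 1.0, -6.2]
width: 43.2
```

```bash
python3 -c "
from h import *
plan([486,270,-2],85.2)
"
```

```text
t 11.35 pos [482.4 202.9   3.7] rot [179.89  -0.34  85.69] w 43.2 F [-0.1  1.  -6.2]
tool delta mm [67.1 -1.4  6.1] turn frac [ 0.0003 -0.001   0.0014]
```

>>> move_arm --targets '[[[0, 0, 0.001], [0.02, 0, 0], -0.5], [[0, 0, 0], [0.02, 0, 0], -0.5], [[0, 0, 0], [0.015, 0, 0.004], -0.5], [[0, 0, 0], [0.006, 0, 0.005], -0.5], [[0, 0, 0], [0, 0, 0], -0.5]]'

```text
time_s: 11.85
tool_pos: [485.1, 267.0, -6.0]
ee_rot: [180.0, -0.3, 85.5]
wrist_force: [-0.4, -0.3, -5.6]
width: 43.0
```

```bash
python3 -c "
from h import *
plan([486,270,-20.6],85.2)
crop('side',220,290,100,80,7,'s15.png')
crop('top',170,170,100,80,7,'t15.png')
"
```

```text
t 11.85 pos [485.1 267.   -6. ] rot [179.99  -0.31  85.47] w 43.0 F [-0.4 -0.3 -5.6]
tool delta mm [ 3.   0.6 14.6] turn frac [ 0.     -0.0009  0.0007]
```

View pics/s15.png

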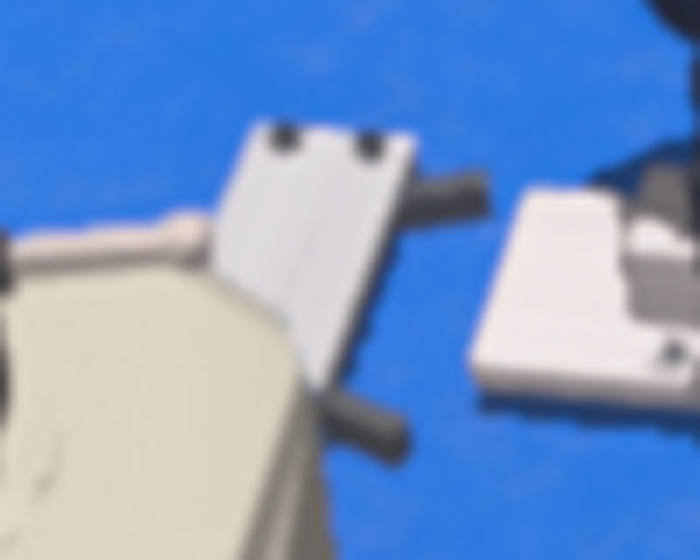

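View pics/t15.png

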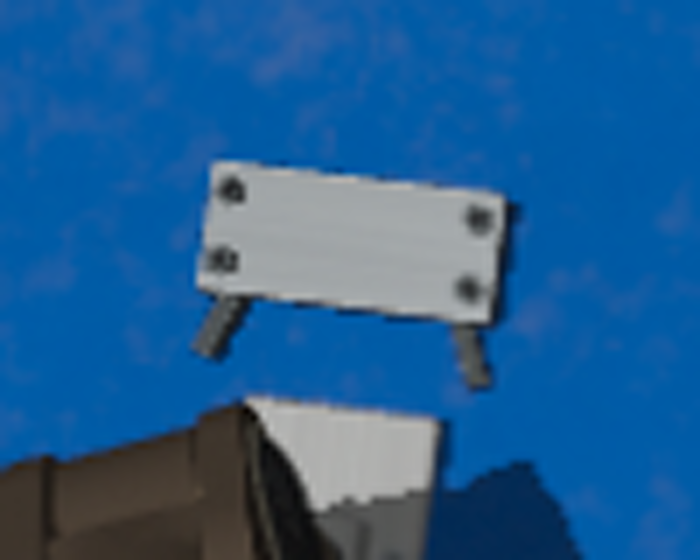

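>>> move_arm --targets '[[[0, 0, 0], [0.0045, 0, 0.006], -0.5], [[0, 0, 0], [0, 0, 0.006], -0.5], [[0, 0, 0], [0, 0.005, 0], -0.5], [[0, 0, 0], [0, 0, 0], -0.5]]'

```text
time_s: 12.35
tool_pos: [491.9, 266.7, -18.5]
ee_rot: [180.0, -0.2, 85.1]
wrist_force: [0.5, -0.4, -6.7]
width: 43.0
```

```bash
python3 -c "
from h import *
plan([486,270,-19],85.2)
im=vision.capture('side');crop('side',240,290,80,64,10,'s16.png',im)
crop('top',190,190,60,60,12,'t16.png')
"
```

```text
t 12.35 pos [491.9 266.7 -18.5] rot [179.96  -0.21  85.14] w 43.0 F [ 0.5 -0.4 -6.7]
tool delta mm [ 2.7 -6.2  0.5] turn frac [ 0.0001 -0.0006 -0.0002]
```

View pics/s16.png

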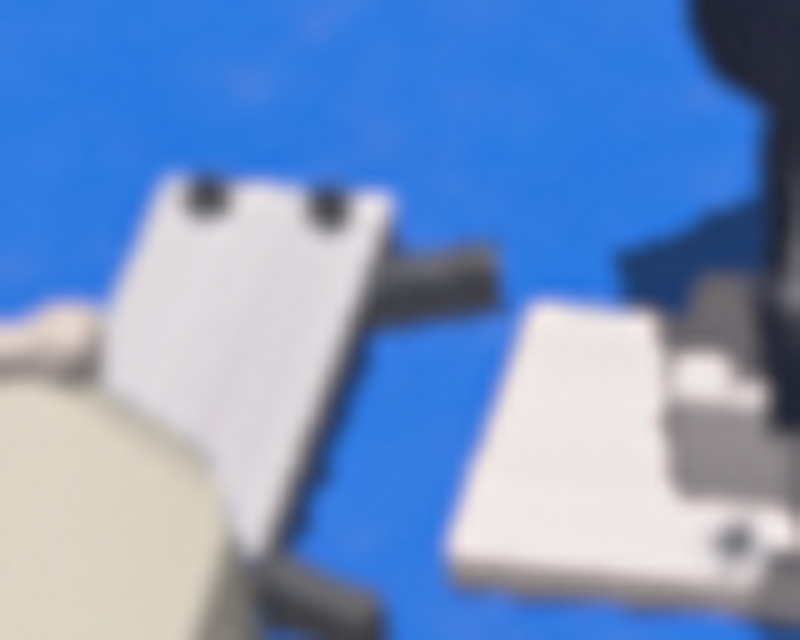

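View pics/t16.png

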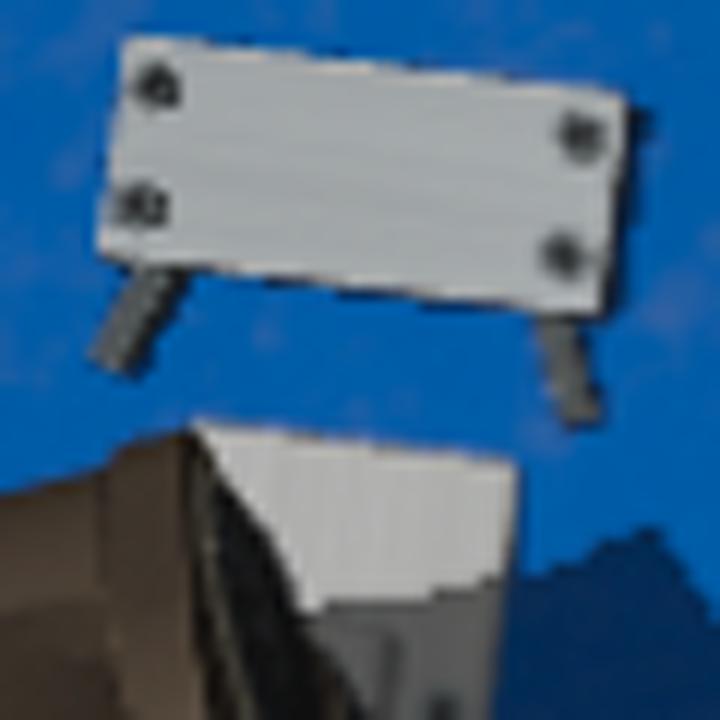

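```bash
python3 -c "
from h import *
F=unproj('top',cvt([(122,38),(630,95),(605,318),(97,252)],190,190,12),30)
P=unproj('top',cvt([(192,422),(518,462),(495,690)],190,190,12),16)
o=(F[2]+F[3])/2; yaw=np.mean([ax(F[0]-F[1])-90,ax(F[3]-F[2])-90]);print('mouth',o,'yaw',ax(F[0]-F[1])-90,ax(F[3]-F[2])-90,ax(F[0]-F[3]),ax(F[1]-F[2]))
print('plate',P.round(1),'yaw',ax(P[0]-P[1])-90,ax(P[1]-P[2]),np.linalg.norm(P[0]-P[1]))
t=P[1]+45*(P[0]-P[1])/np.linalg.norm(P[0]-P[1]);
for y in (-4.8,-4.2,-5.2):
  y=np.radians(y);d=(t-o)[:2];print('tip in fixture',d@[np.cos(y),np.sin(y)],d@[-np.sin(y),np.cos(y)])
# side
F=unproj('side',cvt([(160,172),(398,190),(258,555)],240,290,10),30);o=F[1]+67*(F[2]-F[1])/np.linalg.norm(F[2]-F[1])
P=unproj('side',cvt([(528,298),(447,552)],240,290,10),16);print(F,P,ax(F[2]-F[1])-90,ax(P[1]-P[0])-90)
t=P.mean(0);y=np.radians(-4.8);d=(t-o)[:2];print('side tip in fixture',d@[np.cos(y),np.sin(y)],d@[-np.sin(y),np.cos(y)])
"
```

```text
mouth [623.71124649 257.72495153  30.        ] yaw -4.858770944533902 -5.77140253011369 -3.8506718950269923 -3.990262642874433
plate [[587.6 300.6  16. ]
 [579.5 213.2  16. ]
 [518.8 216.8  16. ]] yaw -5.3025658168137255 -3.448119092363775 87.79973392690113
tip in fixture -39.90536330591236 -3.0974064755615527
tip in fixture -39.93561064145517 -2.67935629317936
tip in fixture -39.88276703950314 -3.3759207224739356
[[678.65344609 184.69844825  30.        ]
 [616.20577662 189.06866456  30.        ]
 [628.48327248 320.58744928  30.        ]] [[580.48534324 212.76573426  16.        ]
 [587.63850495 303.19036942  16.        ]] -5.333199412285211 -4.5230401851652715
side tip in fixture -38.42080714170563 -1.019114710895899
```

>>> move_arm --targets '[[[0, 0, 0], [0.0025, 0, 0], -0.5], [[0, 0, 0], [0, 0.01, 0], -0.5], [[0, 0, 0], [0, 0.01, 0], -0.5], [[0, 0, 0], [0, 0.005, 0], -0.5], [[0, 0, 0], [0, 0, 0], -0.5]]'

```text
time_s: 12.95
tool_pos: [519.3, 267.4, -18.0]
ee_rot: [179.9, -0.2, 85.2]
wrist_force: [0.3, -0.9, -6.2]
width: 43.3
```

```bash
python3 -c "
from h import *
plan([486,270,-19],85.2)
crop('top',190,190,60,60,12,'t17.png')
crop('side',240,290,80,64,10,'s17.png')
"
```

```text
t 12.95 pos [519.3 267.4 -18. ] rot [179.94  -0.24  85.16] w 43.3 F [ 0.3 -0.9 -6.2]
tool delta mm [ -0.2 -33.4   1. ] turn frac [ 0.0002 -0.0007 -0.0001]
```

View pics/t17.png

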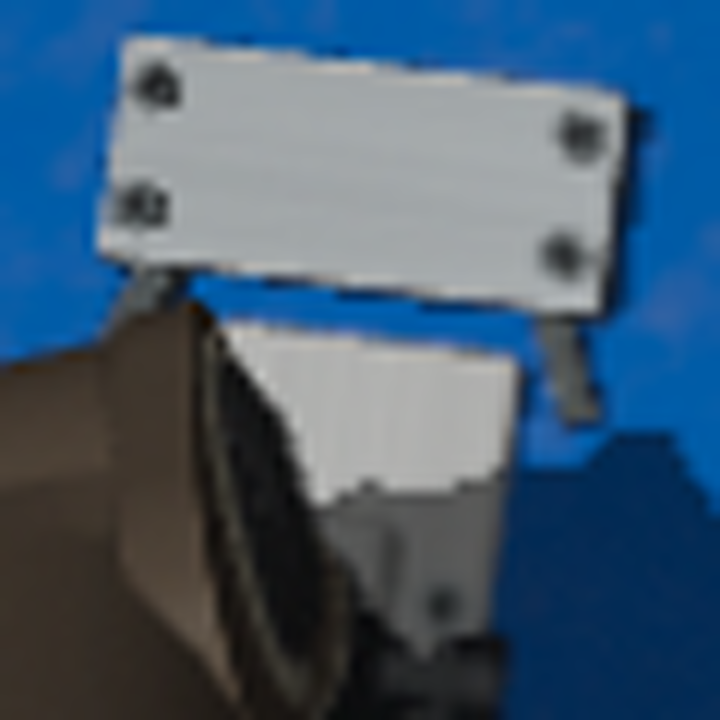

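View pics/s17.png

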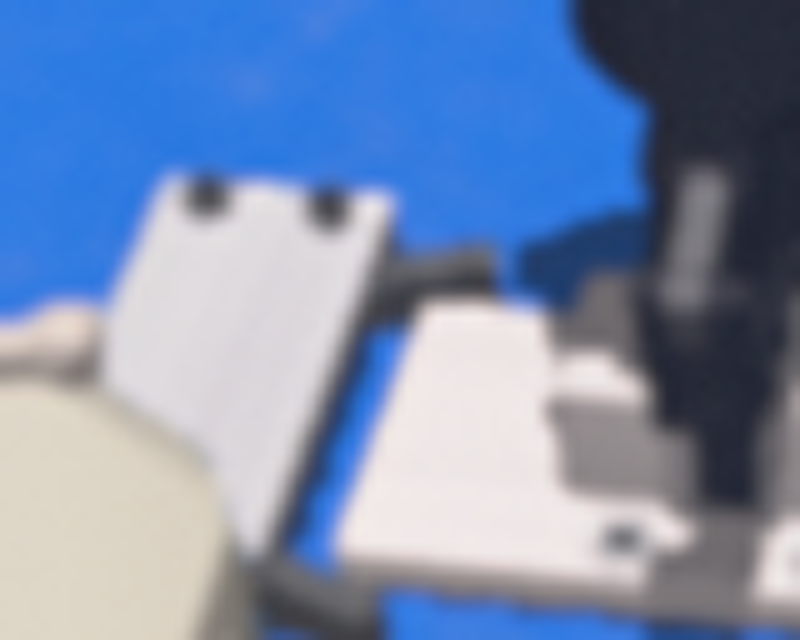

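```bash
python3 -c "
from h import *
y=np.radians(-4.8);X=np.array([np.cos(y),np.sin(y),0]);Y=np.array([-np.sin(y),np.cos(y),0])
c=unproj('top',cvt([(520,353)],190,190,12),16)[0]
for o in ([623.7,257.7,0],):
  d=c-o;print(d@X,d@Y)
P=unproj('side',cvt([(415,300),(338,552)],240,290,10),16)
F=unproj('side',cvt([(398,190),(258,555)],240,290,10),30)
for p in P: print('side',(p-F[0])@X,(p-F[0])@Y-67,(p-F[1])@Y+67)
# expected px of slot edges at mouth z=16 and of plate if centred
for yy in (-47,47): print(yy,(proj('top',[np.array([623.7,257.7,16])+yy*Y])-[190,190])*12+5)
"
```

```text
-11.374725162468772 -44.96602649887613
side -9.402676129914562 -41.97824475128345 -40.0631289597075
side -12.31464472122153 47.73210002744041 49.64721581901636
-47 [[532.42387482 311.08407546]]
47 [[183.70878455 271.7683802 ]]
```

>>> move_arm --targets '[[[0, 0, 0], [0, 0.006, 0], -0.5], [[0, 0, 0], [0, 0.006, 0], -0.5], [[0, 0, 0], [0, 0.005, 0], -0.5], [[0, 0, 0], [0, 0, 0], -0.5]]'

```text
time_s: 13.45
tool_pos: [535.7, 266.0, -18.3]
ee_rot: [-180.0, -0.2, 85.2]
wrist_force: [0.2, 0.9, -5.9]
width: 43.1
```

```bash
python3 -c "
from h import *
plan([486,270,-19],85.2)
crop('top',190,190,60,60,12,'t18.png')
crop('side',240,290,80,64,10,'s18.png')
"
```

```text
t 13.45 pos [535.7 266.  -18.3] rot [-179.95   -0.21   85.21] w 43.1 F [ 0.2  0.9 -5.9]
tool delta mm [ -0.2 -49.9   0.7] turn frac [-0.0001 -0.0006  0.    ]
```

View pics/t18.png

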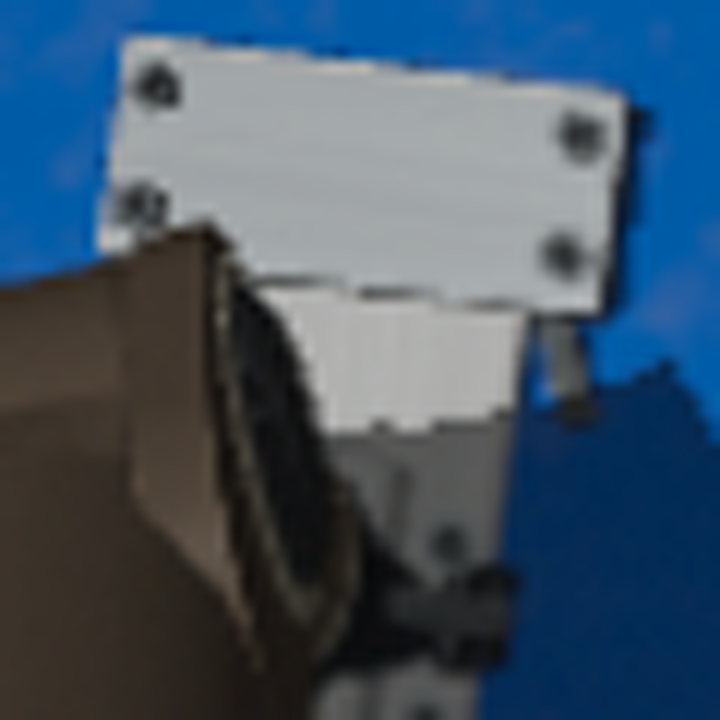

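View pics/s18.png

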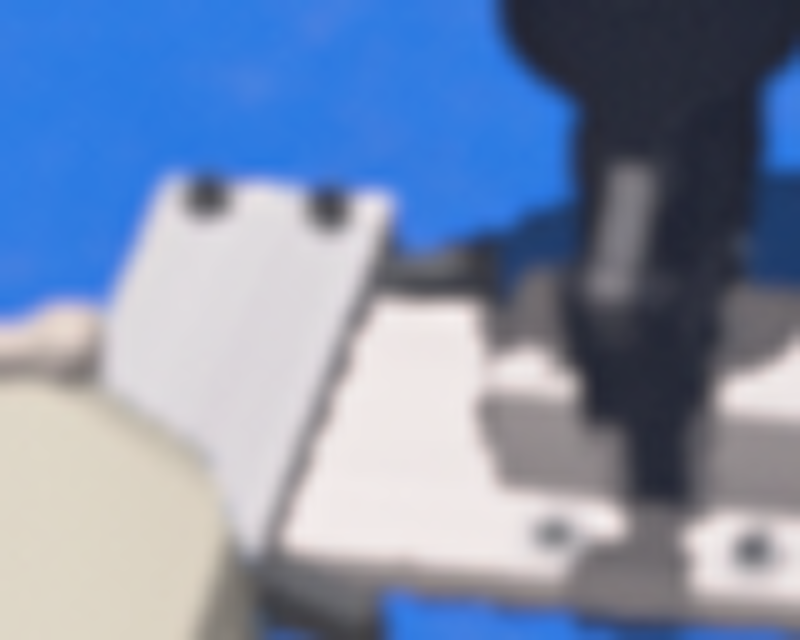

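>>> move_arm --targets '[[[0, 0, 0], [0, 0.005, 0], -0.5], [[0, 0, 0], [0, 0.005, 0], -0.5], [[0, 0, 0], [0, 0.005, 0], -0.5]]'

```text
time_s: 13.85
tool_pos: [549.4, 265.2, -18.7]
ee_rot: [-179.8, -0.2, 85.3]
wrist_force: [0.9, -0.7, -6.2]
width: 43.2
```

```bash
python3 -c "
from h import *
plan([486,270,-19],85.2)
"
```

```text
t 13.85 pos [549.4 265.2 -18.7] rot [-179.82   -0.19   85.29] w 43.2 F [ 0.9 -0.7 -6.2]
tool delta mm [ -0.4 -63.6   0.5] turn frac [-0.0005 -0.0005  0.0003]
```

>>> move_arm --targets '[[[0, 0, 0], [0, 0.005, 0], -0.5], [[0, 0, 0], [0, 0.005, 0], -0.5], [[0, 0, 0], [0, 0.005, 0], -0.5], [[0, 0, 0], [0, 0.003, 0], -0.5]]'

```text
time_s: 14.25
tool_pos: [569.7, 263.2, -18.8]
ee_rot: [-179.8, -0.2, 85.3]
wrist_force: [-0.0, -0.8, -5.4]
width: 43.0
```

>>> move_arm --targets '[[[0, 0, 0], [0, 0.003, 0], -0.5], [[0, 0, 0], [0, 0.003, 0], -0.5]]'

```text
time_s: 14.45
tool_pos: [574.8, 262.5, -19.2]
ee_rot: [-179.7, -0.1, 85.3]
wrist_force: [-6.2, -0.1, -3.1]
width: 43.0
```

>>> move_arm --targets '[[[0, 0, 0], [0, 0.002, 0.001], -0.5], [[0, 0, 0], [0, 0.001, 0.001], -0.5]]'

```text
time_s: 14.65
tool_pos: [574.1, 262.6, -20.6]
ee_rot: [-179.3, -0.1, 85.4]
wrist_force: [-7.8, -2.1, 10.6]
width: 43.2
```

```bash
python3 -c "
from h import *
plan([486,270,-19],85.2)
crop('top',180,180,70,60,11,'t19.png')
crop('side',240,290,80,64,10,'s19.png')
"
```

```text
t 14.65 pos [574.1 262.6 -20.6] rot [-1.7927e+02 -9.0000e-02  8.5350e+01] w 43.2 F [-7.8 -2.1 10.6]
tool delta mm [  0.3 -88.4  -0.5] turn frac [-0.002  -0.0003  0.0004]
```

View pics/t19.png

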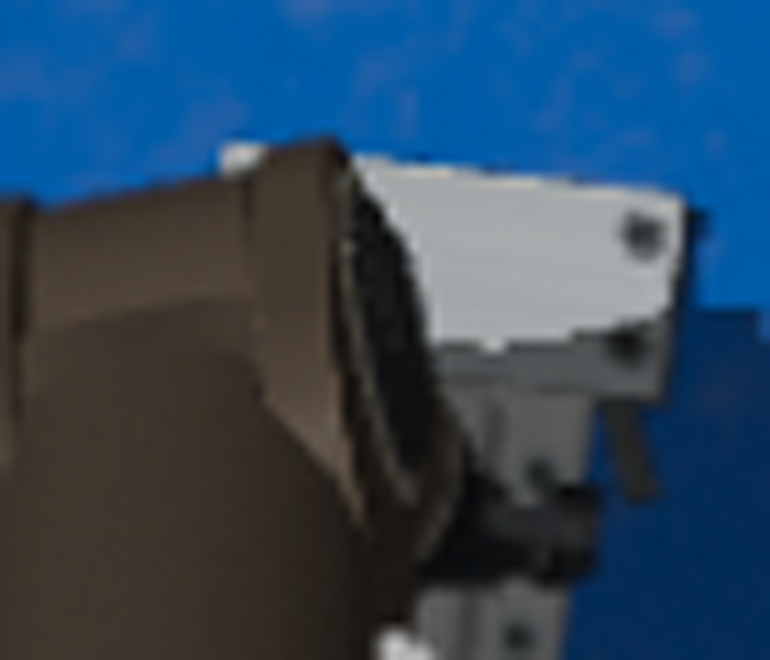

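View pics/s19.png

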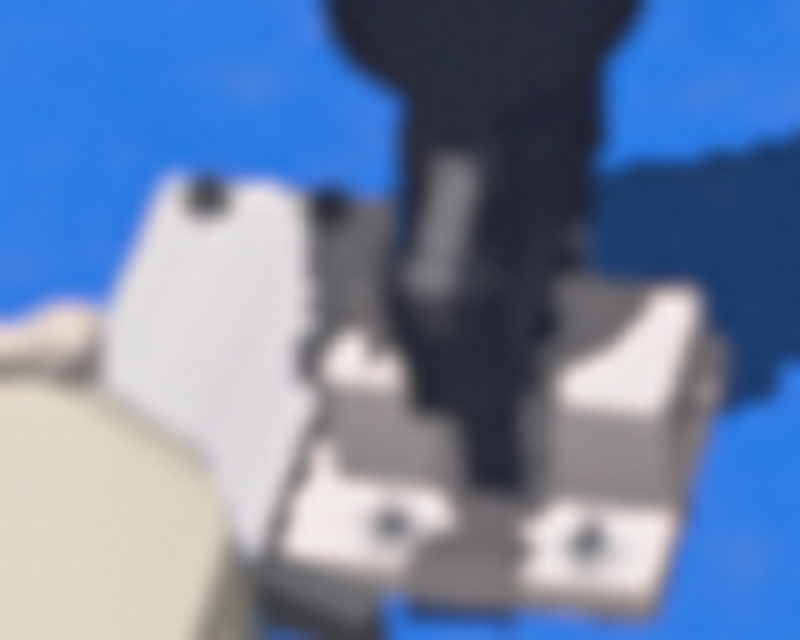

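>>> move_arm --targets '[[[0, 0, 0], [0, 0, 0], 0.3], [[0, 0, 0], [0, 0, 0], 0.8], [[0, 0, 0], [0, 0, 0], 0.8], [[0, 0, 0], [0, 0, -0.01], 0.8], [[0, 0, 0], [0, 0, -0.025], 0.8], [[0, 0, 0], [0, 0, -0.03], 0.8], [[0, 0, 0], [0, -0.02, -0.03], 0.8], [[0, 0, 0], [0, -0.03, -0.03], 0.8], [[0, 0, 0], [0, -0.04, 0], 0.8], [[0, 0, 0], [0, -0.04, 0], 0.8]]'

```text
time_s: 15.75
tool_pos: [452.6, 272.5, 117.0]
ee_rot: [180.0, -0.5, 84.9]
wrist_force: [-0.5, 0.4, -0.6]
width: 76.8
```

>>> move_arm --targets '[[[0, 0, 0], [-0.04, -0.01, 0], 0.8], [[0, 0, 0], [-0.04, -0.01, 0], 0.8], [[0, 0, 0], [-0.04, 0, 0], 0.8], [[0, 0, 0], [-0.04, 0, 0], 0.8], [[0, 0, 0], [-0.03, 0, 0], 0.8], [[0, 0, 0], [0, 0, 0], 0.8]]'

```text
time_s: 16.35
tool_pos: [412.1, 83.8, 120.3]
ee_rot: [179.7, -1.1, 85.5]
wrist_force: [0.2, -0.3, -0.1]
width: 76.7
```

```bash
python3 -c "
from h import *
plan([486,270,-19],85.2)
a=vision.capture('top');b=vision.capture('side');cv2.imwrite('pics/top_f.png',a);cv2.imwrite('pics/side_f.png',b)
crop('top',185,180,64,60,12,'t20.png',a)
crop('side',240,290,80,64,10,'s20.png',b)
"
```

```text
t 16.35 pos [412.1  83.8 120.3] rot [179.67  -1.07  85.49] w 76.7 F [ 0.2 -0.3 -0.1]
tool delta mm [188.8  58.2 143.2] turn frac [ 0.0009 -0.003   0.0008]
```

View pics/t20.png

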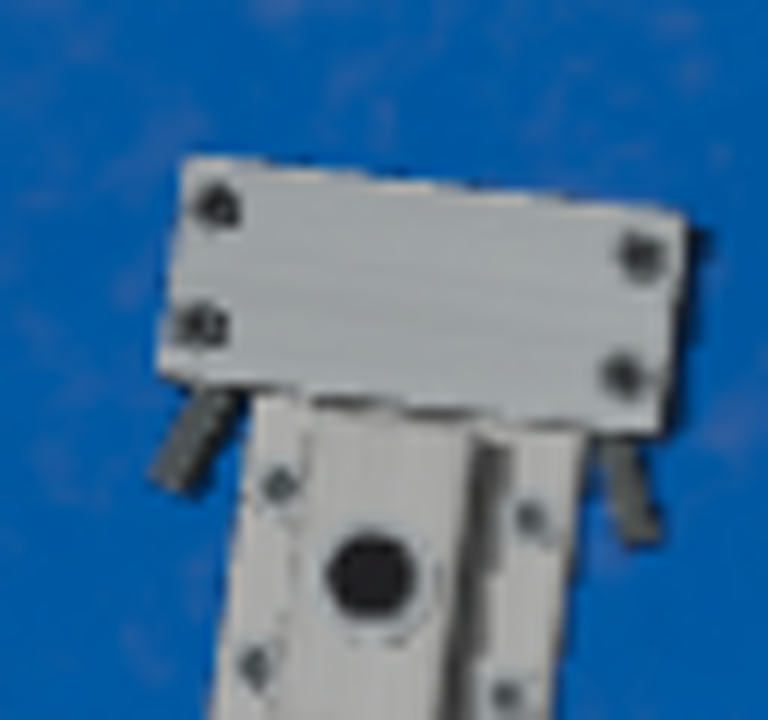

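View pics/s20.png

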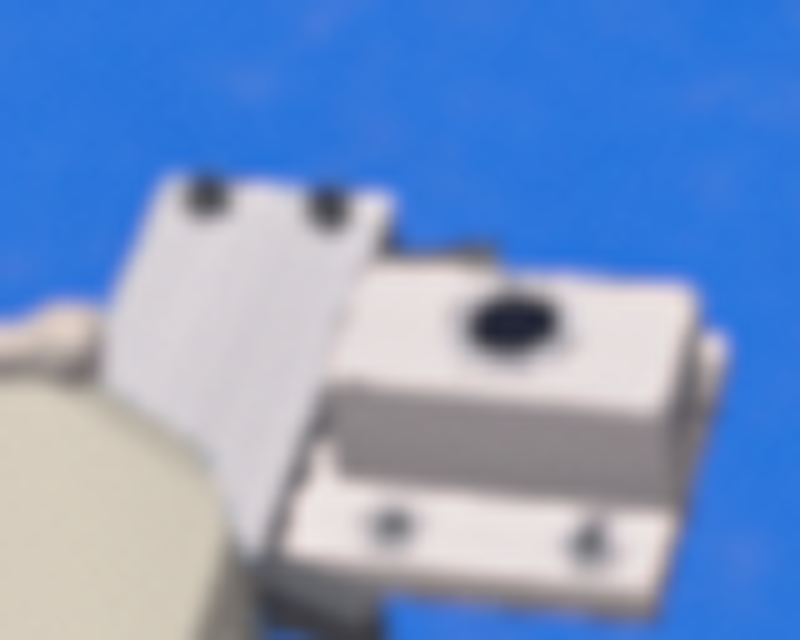

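View pics/top_f.png

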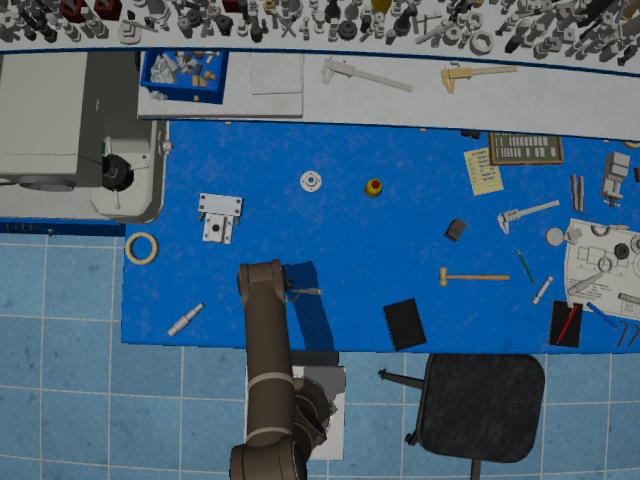

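```bash
python3 -c "
from h import *
y=np.radians(-4.8);X=np.array([np.cos(y),np.sin(y),0]);Y=np.array([-np.sin(y),np.cos(y),0]);o=np.array([623.7,257.7,0])
h=unproj('top',cvt([(370,577)],185,180,12),50)[0];print('hole',(h-o)@X,(h-o)@Y)
f=unproj('top',[(202+.5,238),(232,244)],14);print(((f-o)@X),((f-o)@Y))
h=unproj('side',cvt([(513,325)],240,290,10),50)[0];print('side hole',(h-o)@X,(h-o)@Y)
crop('top',190,205,64,48,12,'t21.png',cv2.imread('pics/top_f.png'))"
```

```text
hole -48.25610217345964 1.425652398224269
[-82.66934341 -90.93020342] [ 44.35180825 -51.86467314]
side hole -48.38807521067427 -0.7633349919997644
```

View pics/t21.png

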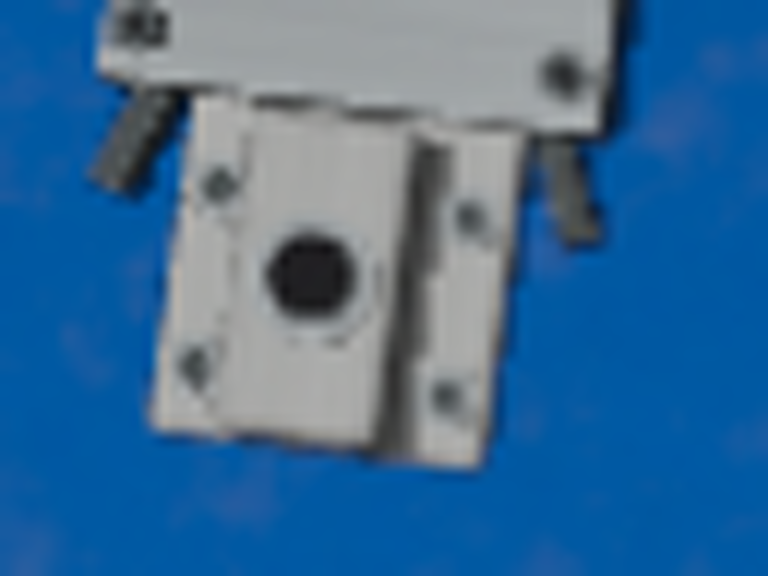

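```bash
python3 -c "
from h import *
y=np.radians(-4.8);X=np.array([np.cos(y),np.sin(y),0]);Y=np.array([-np.sin(y),np.cos(y),0]);o=np.array([623.7,257.7,0])
f=unproj('top',cvt([(152,430),(482,466),(190,95),(523,130)],190,205,12),14);print(((f-o)@X),((f-o)@Y),ax(f[0]-f[1])-90, ax(f[2]-f[0]),ax(f[3]-f[1]))
h=unproj('side',cvt([(655,605)],240,290,10),7)[0];print('side foot',(h-o)@X,(h-o)@Y)
"
```

```text
[-90.30532531 -89.78703458  -0.32507595   0.35184636] [ 44.31292279 -44.35522268  45.7416847  -44.03888452] -4.465093556870485 -3.890298711103075 -4.598923985484741
side foot -89.84174687184607 44.11159690579136
```

```bash
python3 -c "
from bench import order
print(order.sign_off())"
```

```text
the job is handed in; nothing more can be done
None
```

The casting is toppled, slid fully home in the fixture's slot and released. I handed the job in at about 16.4 s; no verdict is reported.

- **Topple:** I pushed the casting high on the tongue with the closed fingers. It fell onto its flat face with the body up and lay still.
- **Insertion:** I gripped the sides of the raised body and carried the casting a little above the bench to the mouth. I then slid the tongue in until the stop pushed back with about 8 N, lowered it to the bench, opened the fingers and backed away.
- **Last checks:** In both cameras the foot edge sits about 90 mm before the mouth, which puts the tongue end at about 45 mm, against the stop. It is within about 1.5 mm of the slot's middle and lined up to about 1°. The robot touches nothing, with a wrist force of about 0 N. In the final top picture the bystanders look to be where they started. I compared them by eye and did not measure them.
- **Disagreements:**
  - The visible and physical fingertips sat about 37 mm higher than the reported TCP. My first push pass therefore went over the casting without touching it, and I set all later heights from the pictures.
  - The side camera put the tongue up to 4 mm off the slot's middle during the approach, where the top camera put it at 0. At the end the two cameras agreed to about 2 mm.

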